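# Hang the slotted plate on the headed stud

## Robot

A 6-joint arm with a two-finger parallel gripper is mounted at the origin on a cart in front of the work surface, level with it; the furniture and walls round the work are solid. World frame = base frame: x ahead of the robot, y to its left, z up, the work surface at z = 0. Lengths are in mm, angles in rad, forces in N, time in s.
With the tool pointing down it reaches from about 275 to 750 mm from the base axis. Payload 10.2 kg.
Tool frame: the origin (TCP) lies on the centre line of the jaws, within the pads' length; the fingertips stand 8 mm ahead of it and the grasp point (between the pads) lies 11 mm behind it; x points along the fingers, y is the direction in which the jaws open and shut, and the axes are right-handed (so a half turn about x gives the same grasp; the last joint's range is limited). The gripper opens to 85 mm and grips with 20 to 120 N. Pads are 22 mm wide; open, the fingers measure 114 mm over their backs; the gripper's body (76 mm by 85 mm) begins 54 mm behind the grasp point. The pads swing forward as they close: fully open they stand 13 mm farther back than shut.
Start: joints at [1.016, 0.313, 1.498, -0, 1.331, -0.223], TCP at [171.029, 496.367, 239.294] pointing down, gripper open.
Joint ranges: [-2.94, 2.94], [-0.97, 2.17], [0.19, 2.56], [-1.23, 4.37], [0.02, 3.11], [-2.88, 2.88]. Speed limits (rad/s): [2.39, 2.39, 3.01, 3.14, 3.14, 3.14].

## Interface

Orientations are given as a unit quaternion [w, x, y, z].
In Python, from rig import ctrl, vision, workorder gives the robot as it stands. The module is installed in compiled form; this text tells all that it offers.
- The arm moves only by the shell command python3 -m jog 'ROWS' [OPENING] [FORCE]. ROWS is JSON, a list that holds one entry, the list of rows, each a list of 6 numbers: the shift along the tool's x, y, z in m, then the turn, a rotation vector about the tool's x, y, z in rad. A call has 1 to 12 rows; each row shifts and turns the commanded pose from where the row before left it, along the tool's axes as they then stand; what a row does not reach is not made up. A row lasts 1/8 s, in which the tool goes at most 62.5 mm and 10.7 degrees, less where a joint would pass 70% of its speed; a pose out of reach is approached as far as the arm can. A call is refused whole if a number of a shift passes 0.0625 or a number of a turn 0.188, either way. A call with a gripper value outside its range is refused whole. OPENING is the closure in counts, from 0 (fully open) to 255 (shut), set as the call begins (- or left out, the last holds). The fingers move at their own pace and stop on an object; FORCE is the grip in N (left out, the last holds). Time passes only in rows, so rows that do not move let the fingers close. It gives the time, the measured TCP pose, the force and the opening at its end, in the units of the state.
- ctrl.sense(): the state, without advancing time (a new reading comes with each control period).
- vision.capture(name): name is "scene" or "top"; returns a dict with "image" (400x640x3 uint8, red, green, blue), "mtx" (3x3 intrinsics, pixels), "R" (3x3) and "t" (3): a world point X has camera coordinates R X + t. Camera axes: x right, y down, z forward; pixel columns grow to the right and rows downward; lengths in mm; the calibration is good to about 2 mm. A picture is of the moment at which its call begins. There is no depth.
- workorder.finish_job(): hands the job in, once; it reports no verdict.
The state is a dict: "time_s": time; "joints": joint angles; "dq": joint speeds; "tau": joint torques, N m; "eef_pos": TCP position; "ee_rot": TCP orientation; "force": force on the tool from outside, world axes, zero at the start; "wrist_torque": the same for the moment, N m; "grip_width": opening from 0.0 (shut) to 1.0 (fully open).
Only numpy, scipy, OpenCV 4.12 (cv2) and the standard library are available. Lean on these libraries where they do the work, as an engineer would, in place of code of your own. Each camera call takes 0.05 s, during which the arm holds its last target.

## Task

Of the two plates standing in the rack, take the one whose slot is open to its side edge and hang it on the headed stud of the post stand: lay the slot's long upper lip on the stud, slide the plate sideways until the stud stops at the end of the slot, then let it down until the notch there rests on the stud before you let go, so that it hangs upright and still. Nobody has measured the height the stud is set to, so feel for it and only ever press gently on it (well under 15 N); leave the other plate in the rack.

Things in the scene. Friction and masses are not known exactly. Their poses are not given: they have to be found in the camera images.
- slotted_plate: Upright aluminium plate, 5 mm thick (its x), 0.2 kg: the one with the side-open slot and jutting lip. Origin: middle of its underside, below notch and grip. Outline y -34 to +31, z 0 to 106 mm. Slot opens to +y, lower edge z = 62, upper edge z = 74 mm.
- lip (a point): Underside of the slot's upper lip in the plate's frame at y = 40, z = 74 mm, plate axes. The lip (z 74 to 90) reaches y = +50 mm, 19 mm past the plate below it (which ends at y = +31); its tip is rounded by 6 mm.
- notch (a point): Point of the plate at y = 0, z = 80 mm, plate axes, where the 8 mm stud's axis lies once seated. The slot ends at a wall at y = -5.5 mm; there a notch 11 mm wide (y -5.5 to +5.5) goes up from z = 74, its 45 degree flanks from z = 80 meeting at z = 85.5 mm.
- grip (a point): Centre of the plate's black grip block (x = y = 0, z = 119 mm), plate axes: 14 mm thick (x), 32 mm wide (y), z 104 to 134 mm. Pinch it from above across its 14 mm.
- closed_plate: The other plate, same size, thickness and grip, but its 27 mm wide window is closed all round and it has no jutting lip. Stays in the rack.
- rack: Fixed grey plastic rack 108 x 90 x 35 mm, origin: middle of its underside. Two grooves along its y, 7 mm wide, 30 mm deep, at x = -36 and +36 mm, one plate in each (either order), standing on the groove floor at z = 5 mm. The plates' axes are parallel to the rack's; the lip points to +y.
- stand: Fixed post stand, origin: middle of the underside of its foot (70 x 70 x 10 mm). Sleeve 30 mm across up to z = 90 mm, in it a round post with a collar 22 mm across, 20 mm high. From the collar a round headed stud, 8 mm thick, points along -x (towards the robot) at y = 0.
- stud_middle (a point): Mean place of the stud's shank: stand frame x = -24, y = 0, z = 135 mm, stand axes. The true axis is anywhere from 18 mm below to 18 mm above (not measured). Free shank x -11 to -37 mm, then a head 20 mm across, 4 mm thick; collar top 10 mm above the axis. Sprung: gives 1 mm per 8 N in z, 1 mm per 6 N in y.
Things that resemble listed ones, but are neither listed nor needed, are in the scene too. Leave any purple look-alike of the slotted_plate alone.

How it is judged:
By the outcome, as a careful person would: the job done as asked, in the order asked, and still so for the second after the job is handed in, with the robot touching nothing.
It also fails if it takes over 59 s, if anything falls off the work surface, if the arm or the gripper's body presses on something with over 40 N, if the wrist force passes 120 N, or if a joint passes its speed limit or range.

## Working session

There is one attempt and no reset: what is moved stays moved. The work goes in short steps, Python scripts to look and compute and a shell command to move; the robot and the scene stay as the last step left them, time stands still between calls to the robot, and variables do not carry over. Pictures are saved under pics/ and viewed, and the job is handed in when it is done.

```bash
mkdir -p pics; python3 - <<'E'
from rig import ctrl, vision
import cv2, numpy as np, pickle
print(ctrl.sense())
for n in ("scene","top"):
    c=vision.capture(n); pickle.dump(c,open(f"{n}0.pkl","wb"))
    cv2.imwrite(f"pics/{n}0.png",c["image"][:,:,::-1])
    print(n,c["mtx"].tolist(),np.round(c["R"],4).tolist(),np.round(c["t"],1).tolist())
E
```

```text
{'time_s': 0.0, 'joints': array([ 1.01558688e+00,  3.13435560e-01,  1.49839774e+00,  1.85577251e-05,
        1.33102159e+00, -2.23417736e-01]), 'dq': array([ 1.21205617e-03,  2.87930848e-04,  2.05080507e-04,  1.31095110e-03,
       -6.35236900e-05, -1.88895154e-04]), 'tau': array([-1.67859071e-04, -4.12267470e+01, -2.59742492e+01, -2.01664484e-04,
        4.17350195e-03,  2.45223976e-05]), 'eef_pos': array([170.90005615, 496.15454677, 238.75727258]), 'ee_rot': array([ 0.6972231 ,  0.11635981,  0.69757366, -0.11718072]), 'force': array([-0.47272041, -0.13139801,  0.84891928]), 'wrist_torque': array([ 0.00319368, -0.01128964,  0.01483991]), 'grip_width': 1.0019083794788035}
scene [[426.59760517508056, 0.0, 322.71135262338566], [0.0, 426.59760517508056, 196.92229057312298], [0.0, 0.0, 1.0]] [[0.5756, -0.8178, -0.0018], [-0.6097, -0.4276, -0.6674], [0.545, 0.3852, -0.7447]] [-394.7, 326.0, 780.4]
top [[476.77815156167077, 0.0, 324.54360570799724], [0.0, 476.77815156167077, 200.35008833323968], [0.0, 0.0, 1.0]] [[-0.0043, -0.9999, -0.0119], [-0.9907, 0.0059, -0.1362], [0.1362, 0.0112, -0.9906]] [-124.4, 543.8, 1000.0]
```

View pics/scene0.png

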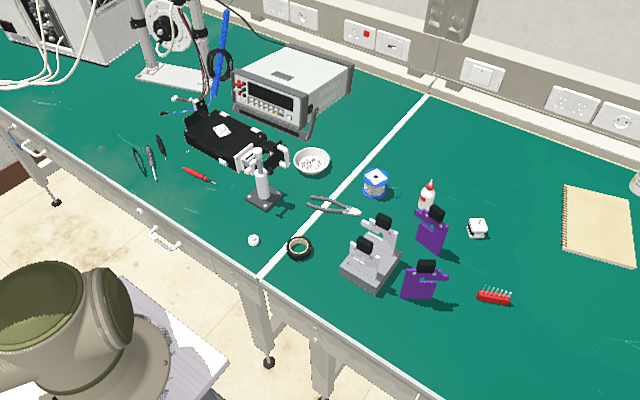

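View pics/top0.png

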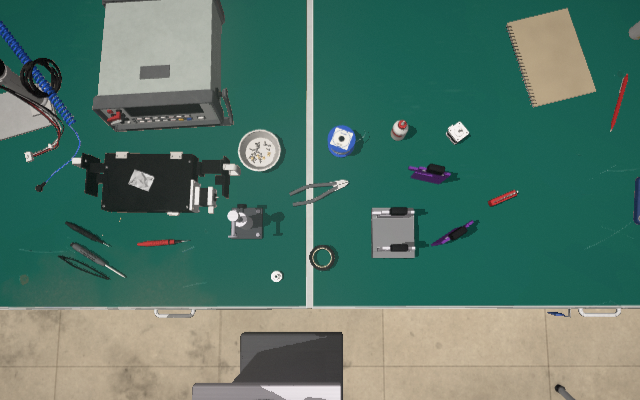

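```bash
python3 - <<'E'
import cv2
s=cv2.imread("pics/scene0.png"); t=cv2.imread("pics/top0.png")
cv2.imwrite("pics/s_rack.png",cv2.resize(s[195:310,330:460],None,fx=5,fy=5,interpolation=cv2.INTER_CUBIC))
cv2.imwrite("pics/s_stand.png",cv2.resize(s[130:220,220:320],None,fx=6,fy=6,interpolation=cv2.INTER_CUBIC))
a=cv2.resize(t[195:270,360:480],None,fx=6,fy=6,interpolation=cv2.INTER_CUBIC)
cv2.imwrite("pics/t_rack.png",a)
cv2.imwrite("pics/t_stand.png",cv2.resize(t[190:250,210:310],None,fx=7,fy=7,interpolation=cv2.INTER_CUBIC))
E
```

```text
(no output)
```

View pics/s_rack.png

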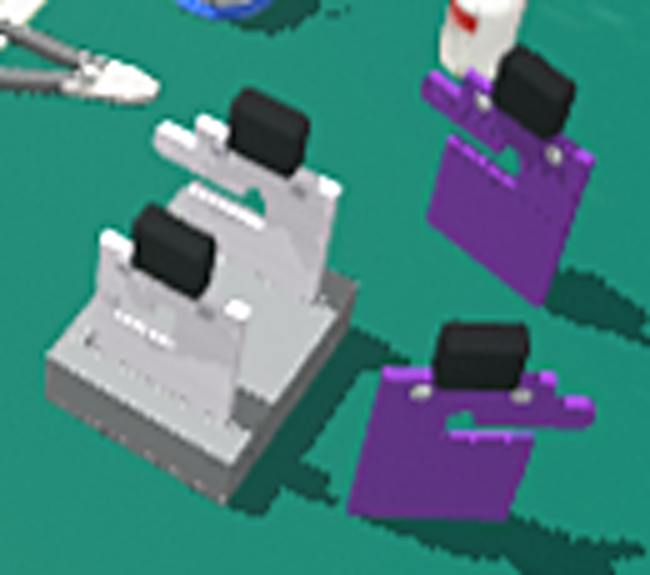

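View pics/s_stand.png

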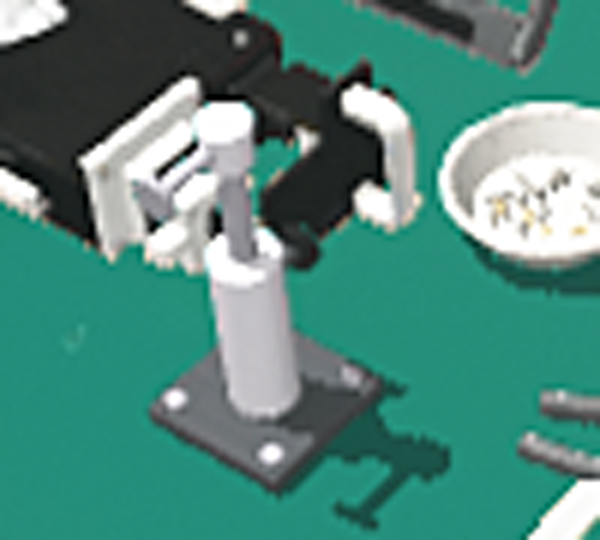

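View pics/t_rack.png

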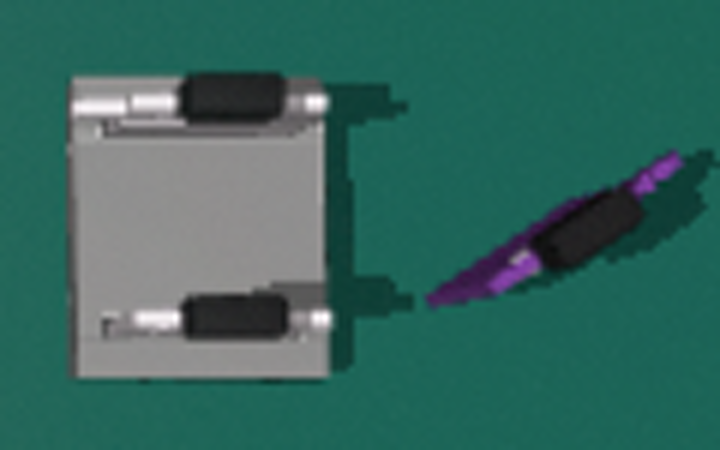

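View pics/t_stand.png

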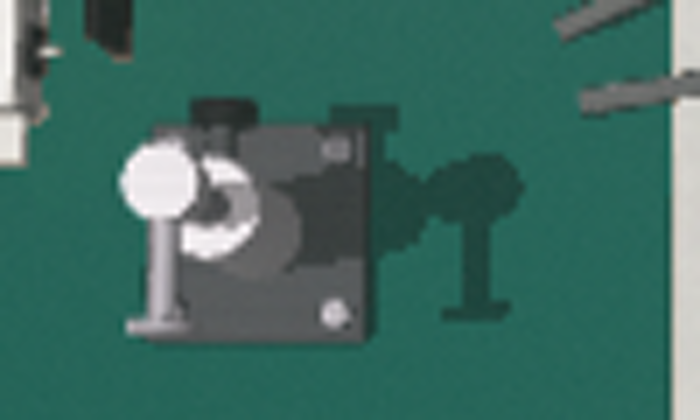

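```bash
cat > h.py <<'E'
import numpy as np, cv2, pickle
def load(n): return pickle.load(open(n+".pkl","rb"))
def ray(c,px,z):
    d=c["R"].T@np.linalg.inv(c["mtx"])@np.array([px[0],px[1],1.]); o=-c["R"].T@c["t"]
    return o+d*(z-o[2])/d[2]
def proj(c,X):
    p=c["R"]@np.asarray(X,float)+c["t"]; q=c["mtx"]@p; return q[:2]/q[2]
def tri(c1,p1,c2,p2):
    P=[c["mtx"]@np.c_[c["R"],c["t"]] for c in(c1,c2)]
    X=cv2.triangulatePoints(P[0],P[1],np.array(p1,float).reshape(2,1),np.array(p2,float).reshape(2,1)); return (X[:3]/X[3]).ravel()
E
python3 - <<'E'
from h import *
T=load("top0"); S=load("scene0")
im=T["image"].astype(int); hsv=cv2.cvtColor(T["image"],cv2.COLOR_RGB2HSV)
def show(mask,x0,y0,x1,y1,z,name):
    m=np.zeros(mask.shape,np.uint8); m[y0:y1,x0:x1]=mask[y0:y1,x0:x1]*255
    n,l,s,ce=cv2.connectedComponentsWithStats(m)
    for i in range(1,n):
        if s[i,4]<25: continue
        cnt=cv2.findContours((l==i).astype(np.uint8),0,2)[0][0]
        r=cv2.minAreaRect(cnt); b=cv2.boxPoints(r)
        w=np.array([ray(T,p,z)[:2] for p in b])
        print(name,s[i],np.round(ce[i],1),"rect",np.round(r[0],1),np.round(r[1],1),round(r[2],1),"ctr",ray(T,r[0],z).round(1),"corners",w.round(1).tolist())
sat=hsv[...,1]; v=hsv[...,2]
show(sat<60,365,200,425,265,35,"rack")
show(v<60,365,200,425,265,139,"grip")
# print hsv sample
print(hsv[230,390],hsv[212,397],hsv[235,250],hsv[240,262])
show((sat<90)&(v<140),225,200,270,245,10,"foot")
show((sat<60)&(v>140),225,200,256,245,140,"white")
E
```

```text
rack [ 371  208   44   50 2147] [392.3 232.5] rect [392.5 232.5] [49. 43.] 90.0 ctr [ 472.6 -273.2   35. ] corners [[526.0, -227.9], [525.5, -321.0], [420.0, -317.9], [420.5, -226.1]]
grip [390 207  18   9 144] [398.4 210.9] rect [398.5 211. ] [ 8. 17.] 90.0 ctr [ 507.3 -272.3  139. ] corners [[515.2, -255.9], [515.1, -289.0], [499.4, -288.6], [499.6, -255.6]]
grip [390 244  18   7 117] [399.  247.1] rect [398.5 247. ] [ 6. 17.] 90.0 ctr [ 437.5 -270.5  139. ] corners [[443.3, -254.3], [443.2, -287.0], [431.7, -286.7], [431.8, -254.0]]
[ 15   4 144] [80 17 44] [90 11 92] [ 84 157 101]
foot [229 204  34  35 804] [248.6 222.7] rect [245.5 221. ] [34. 33.] 90.0 ctr [501.6  48.9  10. ] corners [[539.9, 86.5], [539.4, 12.7], [463.7, 11.7], [464.0, 84.7]]
white [227 210  11  28 146] [232.3 220. ] rect [232.  223.5] [27. 10.] 90.0 ctr [484.5  51.9 140. ] corners [[511.1, 62.3], [510.9, 42.7], [458.2, 41.6], [458.3, 61.1]]
white [236 212  11  15  87] [241.5 219.8] rect [241.6 219.6] [ 9.3 14.3] 16.7 ctr [492.   33.4 140. ] corners [[481.4, 45.9], [508.1, 38.4], [502.7, 20.9], [476.1, 28.5]]
```

```bash
cat > edges.py <<'E'
from h import *
T=load("top0")
f=T["image"].astype(float); g=f[...,1]-f[...,0]   # green excess
def crossings_row(r,xa,xb,th):
    s=g[r,xa:xb]; k=np.where((s[:-1]-th)*(s[1:]-th)<0)[0]
    return [xa+i+(th-s[i])/(s[i+1]-s[i]) for i in k]
def edge(kind,rng,a,b,z):
    pts=[]
    for r in rng:
        s=g[r,a:b] if kind=='v' else g[a:b,r]
        d=np.abs(np.diff(s)); th=(s[0]+s[-1])/2
        k=np.where((s[:-1]-th)*(s[1:]-th)<0)[0]
        if len(k)!=1: continue
        i=k[0]; p=a+i+(th-s[i])/(s[i+1]-s[i])
        pts.append(ray(T,(p,r) if kind=='v' else (r,p),z)[:2])
    pts=np.array(pts)
    vx,vy,x0,y0=cv2.fitLine(pts.astype(np.float32),cv2.DIST_HUBER,0,.01,.01).ravel()
    n=np.array([-vy,vx]); res=(pts-[x0,y0])@n
    ang=np.degrees(np.arctan2(vy,vx)); 
    print(kind,rng,z,len(pts),"mid",pts.mean(0).round(1),"ang",round((ang+45)%90-45,2),"rms",res.std().round(2))
print("rack L,R,T,B")
edge('v',range(216,252),366,376,35); edge('v',range(220,254),409,420,35)
edge('h',range(374,388),203,213,35); edge('h',range(375,410),253,263,35)
print("foot R,B,T")
edge('v',range(212,236),258,268,10); edge('h',range(242,260),234,245,10); edge('h',range(248,260),200,212,10); edge('v',range(220,234),225,236,10)
E
python3 edges.py
python3 - <<'E'
from h import *
T=load("top0")
print((T["image"].astype(int)[...,1]-T["image"].astype(int)[...,0])[203:245:4,226:270:2])
E
```

```text
rack L,R,T,B
v range(216, 252) 35 36 mid [ 470.8 -226.1] ang -0.47 rms 0.09
v range(220, 254) 35 34 mid [ 463.9 -320.1] ang -0.75 rms 0.55
h range(374, 388) 35 14 mid [ 527.6 -248.5] ang -0.31 rms 0.04
h range(375, 410) 35 35 mid [ 418.7 -270.9] ang -0.71 rms 0.17
foot R,B,T
v range(212, 236) 10 24 mid [495.8  10.8] ang 1.31 rms 0.45
h range(242, 260) 10 18 mid [462.6  37.1] ang -0.02 rms 0.06
h range(248, 260) 10 12 mid [532.6  31.6] ang 3.25 rms 0.44
v range(220, 234) 10 14 mid [489.5  82.4] ang 0.32 rms 0.73
[[61 61 62 61 61 63 55 53 54 56 58 59 61 62 60 60 62 62 61 61 60 60]
 [62 63 61 40 40 39  7  5  6  7 13 39 39 39 39 42 25 25 23 37 37 61]
 [61 60 -4 -5 -5 -3  2  3  4  2  2  3  4  3  3 -2 -1  4  5 37 62 62]
 [63 -4 -4 -5 -4 -4 -4 -6 -4 -5  0  2  4  5  5  5  5  5  6 37 35 38]
 [62 39 -5 -4 -4 -6 -1  0  3 -5 -3 -1  1  5  5  5  5  6 10 38 37 38]
 [62 63 62 -6 -4 -4 -4 -5 -4 -5 -1 -1  0  0  5  4  6  5 15 38 39 38]
 [62 62 60 -4 -1  3  2 -1 -1  0  0 -1 -1  5  5  5  5  4 15 61 63 63]
 [61 63 47 -6 -2  3  3  4  3  3  3  3  4  4  4  4  4  3 16 62 62 64]
 [63 33 27 -5 -3  1  3  3  3  4  4  2  4  3  4 -6 -6  2 23 62 63 64]
 [64 62 63 52 52 52 51 51 51 50 51 52 50 53 52 51 52 50 63 63 62 64]
 [63 64 63 63 64 63 64 64 63 63 64 64 63 63 65 64 65 63 64 64 63 63]]
```

```bash
python3 - <<'E'
from h import *
T=load("top0");S=load("scene0")
for c in (T,S): print("cam",(-c["R"].T@c["t"]).round(0))
tc=(210+160/7,190+181/7); sc=(220+224/6,130+119/6)
th=(210+158/7,190+326/7); sh=(220+152/6,130+195/6)
for a,b in ((tc,sc),(th,sh)):
    X=tri(T,a,S,b); print(X.round(1),proj(T,X)-a,proj(S,X)-b)
# foot corners in scene, z=10
for p in ((150,408),(280,490),(383,380)): print(ray(S,(220+p[0]/6,130+p[1]/6),10).round(1))
for p in ((148,340),(372,340),(372,120)): print(ray(T,(210+p[0]/7,190+p[1]/7),0).round(1))
# sleeve top in T z=90, S
print("sleeve",ray(T,(210+210/7,190+207/7),90).round(1),ray(S,(220+246/6,130+255/6),90).round(1))
# rack corners scene z=35
for p in ((47,358),(232,466),(357,288)): print("rack",ray(S,(330+p[0]/5,195+p[1]/5),35).round(1))
for p in (((242,98)),):pass
print("predict grip scene far", (proj(S,(507,-272,139))-[330,195])*5,"near",(proj(S,(437,-270.5,139))-[330,195])*5)
print("grip far top corners pred",[((proj(S,(507+a,-272+b,139))-[330,195])*5).round(0) for a in(-7,7) for b in (-16,16)])
E
```

```text
cam [ 402. -139. 1063.]
cam [   1. -484.  798.]
[497.6  45.8 161.4] [ 0.19201397 -0.17552645] [-0.27834067  0.01336268]
[458.5  47.6 152.1] [ 0.08984796 -0.08397033] [-0.13422313  0.00551733]
[463.8  79.1  10. ]
[460.8   6.7  10. ]
[531.3  10.2  10. ]
[463.3  82.    0. ]
[463.   10.5   0. ]
[533.6  11.5   0. ]
sleeve [497.  46.  90.] [498.5  45.4  90. ]
rack [ 418.7 -230.7   35. ]
rack [ 419.1 -320.    35. ]
rack [ 524.7 -320.2   35. ]
predict grip scene far [263.56760264 111.20881284] near [168.26325473 226.48791084]
grip far top corners pred [array([290., 141.]), array([220., 104.]), array([308., 118.]), array([238.,  82.])]
```

```bash
cat > st.py <<'E'
from h import *
from rig import ctrl
from scipy.spatial.transform import Rotation as Ro
import sys
s=ctrl.sense(); q=s["ee_rot"]; R=Ro.from_quat([q[1],q[2],q[3],q[0]]); M=R.as_matrix()
print("t",s["time_s"],"pos",s["eef_pos"].round(2),"F",s["force"].round(2),"Tq",s["wrist_torque"].round(3),"w",round(s["grip_width"],3),"q",s["joints"].round(3))
print("axes(cols)",M.round(4).tolist())
def goal(p,ydir=(1,0,0)):
    # tool x down, tool y along ydir (world)
    y=np.array(ydir,float);y/=np.linalg.norm(y);x=np.array([0,0,-1.]);G=np.c_[x,y,np.cross(x,y)]
    d=M.T@(np.array(p)-s["eef_pos"])
    print("goal shift tool mm",d.round(2),"turn tool",(R.inv()*Ro.from_matrix(G)).as_rotvec().round(4))
if len(sys.argv)>3:
    a=[float(v) for v in sys.argv[1:]]
    yaw=a[3] if len(a)>3 else 0
    for sg in(1,-1): goal(a[:3],(sg*np.cos(yaw),sg*np.sin(yaw),0))
E
python3 st.py 508.5 -273.5 239
```

```text
t 0.1 pos [170.93 496.16 238.81] F [-0.53 -0.11 -0.14] Tq [-0.007  0.029  0.045] w 0.999 q [ 1.016  0.313  1.498 -0.     1.331 -0.223]
axes(cols) [[-0.0006, 0.3258, 0.9454], [-0.001, 0.9454, -0.3258], [-1.0, -0.0011, -0.0002]]
goal shift tool mm [ 3.5000e-01 -6.1768e+02  5.6991e+02] turn tool [1.2389e+00 5.0000e-04 1.1000e-03]
goal shift tool mm [ 3.5000e-01 -6.1768e+02  5.6991e+02] turn tool [-1.9027e+00 -1.2000e-03  5.0000e-04]
```

```bash
python3 -m jog '[[[-0.05,0,0,0,0,0],[0,-0.044,0.0407,0,0,0],[0,-0.044,0.0407,0,0,0],[0,-0.044,0.0407,0,0,0],[0,-0.044,0.0407,0,0,0],[0,-0.044,0.0407,0,0,0],[0,-0.044,0.0407,0,0,0],[0,-0.044,0.0407,0,0,0]]]' 120 25; python3 st.py 508.5 -273.5 239
```

```text
time_s: 1.1
eef_pos: [340.3, 110.5, 289.3]
ee_rot: [0.698, 0.117, 0.697, -0.117]
force: [0.7, 0.9, -0.8]
grip_width: 0.532
t 1.1 pos [340.31 110.52 289.3 ] F [ 0.69  0.94 -0.83] Tq [ 0.022 -0.001 -0.041] w 0.532 q [-0.017 -0.11   1.838  0.     1.413 -1.256]
axes(cols) [[0.0004, 0.3257, 0.9455], [0.0001, 0.9455, -0.3257], [-1.0, 0.0002, 0.0003]]
goal shift tool mm [  50.32 -308.31  284.08] turn tool [ 1.239e+00  1.000e-04 -4.000e-04]
goal shift tool mm [  50.32 -308.31  284.08] turn tool [-1.9026e+00  4.0000e-04  2.0000e-04]
```

```bash
python3 -m jog '[[[0,-0.044,0.0406,0,0,0],[0,-0.044,0.0406,0,0,0],[0,-0.044,0.0406,0,0,0],[0,-0.044,0.0406,0,0,0],[0,-0.044,0.0406,0,0,0],[0,-0.044,0.0406,0,0,0],[0,-0.0443,0.0405,0,0,0],[0,0,0,0.15,0,0],[0,0,0,0.15,0,0],[0,0,0,0.15,0,0],[0,0,0,0.15,0,0]]]'; python3 -m jog '[[[0,0,0,0.15,0,0],[0,0,0,0.15,0,0],[0,0,0,0.15,0,0],[0,0,0,0.15,0,0],[0,0,0,0.039,0,0],[0,0,0,0,0,0]]]'; python3 st.py 508.5 -273.5 195 -0.008
python3 - <<'E'
from rig import vision
import cv2,pickle
for n in ("scene","top"):
    c=vision.capture(n); pickle.dump(c,open(f"{n}1.pkl","wb")); cv2.imwrite(f"pics/{n}1.png",c["image"][:,:,::-1])
E
```

```text
time_s: 2.48
eef_pos: [508.1, -271.6, 288.9]
ee_rot: [0.631, 0.319, 0.631, -0.319]
force: [0.6, 0.2, 0.2]
grip_width: 0.532
time_s: 3.22
eef_pos: [508.2, -271.6, 288.9]
ee_rot: [0.5, 0.5, 0.5, -0.5]
force: [-0.4, -0.1, -0.4]
grip_width: 0.529
t 3.225 pos [ 508.18 -271.61  288.95] F [-0.41 -0.13 -0.37] Tq [ 0.034 -0.016  0.05 ] w 0.529 q [-0.694  0.401  1.247 -0.     1.495 -0.695]
axes(cols) [[-0.0006, 1.0, 0.0005], [0.0004, 0.0005, -1.0], [-1.0, -0.0006, -0.0004]]
goal shift tool mm [93.95  0.38  1.93] turn tool [ 0.0085 -0.0004  0.0006]
goal shift tool mm [93.95  0.38  1.93] turn tool [-3.1331e+00 -9.0000e-04 -7.0000e-04]
```

View pics/scene1.png

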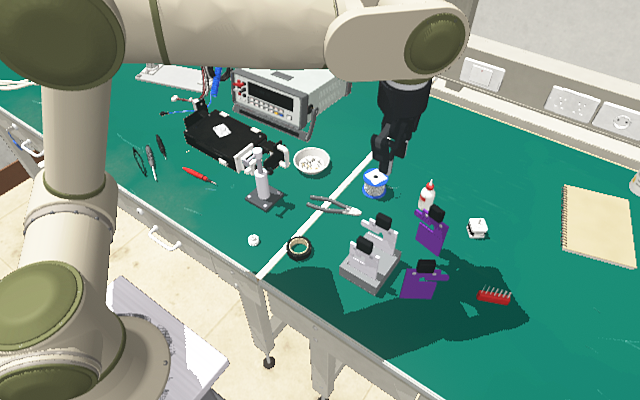

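View pics/top1.png

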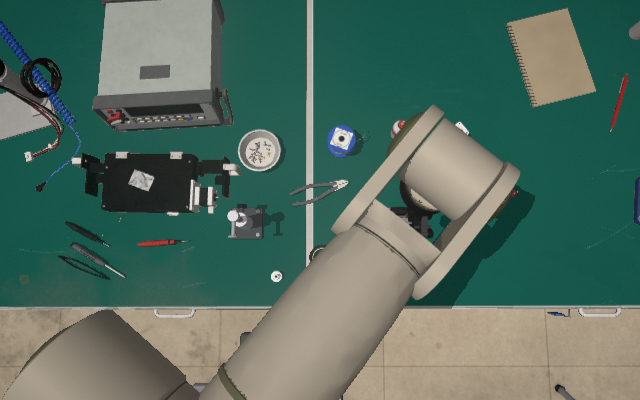

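The scene view shows the gripper above the far (slotted) plate (grip near (384,221)); the top view is blocked by the arm there. I'll go down to just above the grip and check.

```bash
python3 -m jog '[[[0.05,0,0.002,0.0085,0,0],[0.05,0,0,0,0,0],[0.024,0,0,0,0,0],[0,0,0,0,0,0]]]'; python3 st.py 508.5 -273.5 115 -0.008
python3 - <<'E'
from rig import vision
import cv2,pickle
c=vision.capture("scene"); pickle.dump(c,open(f"scene2.pkl","wb")); cv2.imwrite(f"pics/scene2.png",cv2.resize(c["image"][160:300,320:460,::-1],None,fx=4.2,fy=4.2,interpolation=cv2.INTER_CUBIC))
E
```

```text
time_s: 3.82
eef_pos: [507.6, -273.2, 163.9]
ee_rot: [-0.497, -0.502, -0.499, 0.502]
force: [0.3, -0.0, 0.1]
grip_width: 0.533
t 3.825 pos [ 507.65 -273.23  163.87] F [ 0.27 -0.03  0.12] Tq [-0.013  0.031  0.013] w 0.533 q [-0.697  0.492  1.44  -0.     1.213 -0.689]
axes(cols) [[-0.0027, 1.0, -0.008], [0.0022, -0.008, -1.0], [-1.0, -0.0027, -0.0022]]
goal shift tool mm [48.86  0.99  0.37] turn tool [ 0.     -0.0022  0.0027]
goal shift tool mm [48.86  0.99  0.37] turn tool [-3.1416 -0.0043 -0.0035]
```

View pics/scene2.png

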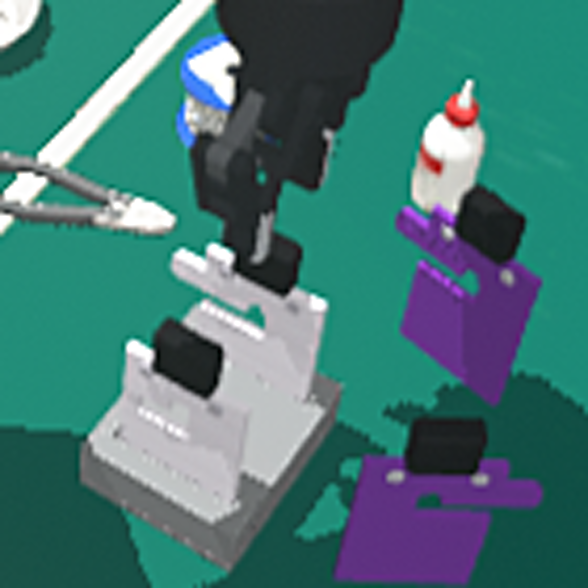

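```bash
python3 -m jog '[[[0.025,0.001,0,0,0,0],[0.015,0,0,0,0,0],[0.009,0,0,0,0,0],[0,0,0,0,0,0]]]'; python3 st.py 508.5 -273.5 115 -0.008
```

```text
time_s: 4.38
eef_pos: [509.3, -273.7, 116.4]
ee_rot: [0.498, 0.502, 0.498, -0.502]
force: [-0.7, -0.6, -0.6]
grip_width: 0.527
t 4.375 pos [ 509.27 -273.73  116.39] F [-0.74 -0.64 -0.63] Tq [ 0.028 -0.04   0.021] w 0.527 q [-0.696  0.547  1.487  0.     1.108 -0.687]
axes(cols) [[-0.0001, 1.0, -0.0085], [0.0001, -0.0085, -1.0], [-1.0, -0.0001, -0.0001]]
goal shift tool mm [ 1.39 -0.78 -0.23] turn tool [-0.0005 -0.0001  0.0001]
goal shift tool mm [ 1.39 -0.78 -0.23] turn tool [3.1411e+00 1.0000e-04 1.0000e-04]
```

```bash
python3 -m jog '[[[0,0,0,0,0,0],[0,0,0,0,0,0],[0,0,0,0,0,0]]]' 195 20; python3 -m jog '[[[0,0,0,0,0,0],[0,0,0,0,0,0]]]' 207 20;python3 -m jog '[[[0,0,0,0,0,0],[0,0,0,0,0,0]]]' 255 20; python3 st.py 508.5 -273.5 115 -0.008
```

```text
time_s: 4.75
eef_pos: [509.3, -273.7, 116.6]
ee_rot: [0.498, 0.502, 0.498, -0.502]
force: [-0.3, 0.1, -0.3]
grip_width: 0.238
time_s: 5.0
eef_pos: [509.2, -273.7, 116.3]
ee_rot: [-0.498, -0.502, -0.498, 0.502]
force: [0.1, 0.1, -0.1]
grip_width: 0.184
time_s: 5.25
eef_pos: [509.3, -273.7, 116.4]
ee_rot: [-0.498, -0.502, -0.498, 0.502]
force: [-0.3, -0.1, 1.0]
grip_width: 0.16
t 5.25 pos [ 509.28 -273.72  116.38] F [-0.32 -0.11  0.96] Tq [ 0.037 -0.018  0.005] w 0.16 q [-0.696  0.547  1.487 -0.     1.107 -0.687]
axes(cols) [[0.0001, 1.0, -0.0085], [-0.0002, -0.0085, -1.0], [-1.0, 0.0001, 0.0002]]
goal shift tool mm [ 1.38 -0.78 -0.22] turn tool [-0.0005  0.0002 -0.0001]
goal shift tool mm [ 1.38 -0.78 -0.22] turn tool [ 3.1411e+00 -2.0000e-04 -3.0000e-04]
```

```bash
python3 -m jog '[[[0,0,0,0,0,0],[-0.005,0,0,0,0,0],[-0.01,0,0,0,0,0],[-0.015,0,0,0,0,0],[0,0,0,0,0,0]]]' 255 50; python3 st.py
```

```text
time_s: 5.88
eef_pos: [509.8, -274.1, 148.0]
ee_rot: [0.499, 0.502, 0.497, -0.502]
force: [-0.2, -0.6, -2.1]
grip_width: 0.155
t 5.875 pos [ 509.8  -274.12  148.01] F [-0.18 -0.58 -2.13] Tq [-0.026  0.01  -0.021] w 0.155 q [-0.696  0.51   1.456 -0.     1.173 -0.687]
axes(cols) [[0.0024, 1.0, -0.0085], [-0.002, -0.0085, -1.0], [-1.0, 0.0024, 0.002]]
```

```bash
python3 -m jog '[[[-0.03,0,0,0,0,0],[-0.045,0,0,0,0,0],[0,-0.006,-0.04,-0.0085,0,0],[0,-0.006,-0.05,0,0,0],[0,-0.006,-0.05,0,0,0],[0,-0.006,-0.05,0,0,0],[0,-0.006,-0.04,0,0,0],[0,-0.006,-0.02,0,0,0],[0,0,0,0,0,0],[0,0,0,0,0,0]]]'; python3 st.py 473.5 6.5 225
python3 - <<'E'
from rig import vision
import cv2,pickle
for n in ("scene","top"):
    c=vision.capture(n); pickle.dump(c,open(f"{n}3.pkl","wb")); cv2.imwrite(f"pics/{n}3.png",c["image"][:,:,::-1])
E
```

```text
time_s: 7.12
eef_pos: [473.8, -24.6, 221.3]
ee_rot: [-0.5, -0.5, -0.5, 0.5]
force: [-0.4, 0.5, -2.4]
grip_width: 0.156
t 7.125 pos [473.83 -24.57 221.28] F [-0.44  0.47 -2.41] Tq [0.035 0.022 0.017] w 0.156 q [-0.299  0.217  1.672 -0.     1.253 -0.298]
axes(cols) [[0.0001, 1.0, -0.0008], [-0.0004, -0.0008, -1.0], [-1.0, 0.0001, 0.0004]]
goal shift tool mm [ -3.74  -0.36 -31.07] turn tool [-0.0008  0.0004 -0.0001]
goal shift tool mm [ -3.74  -0.36 -31.07] turn tool [ 3.1408e+00 -2.0000e-04 -7.0000e-04]
```

View pics/scene3.png

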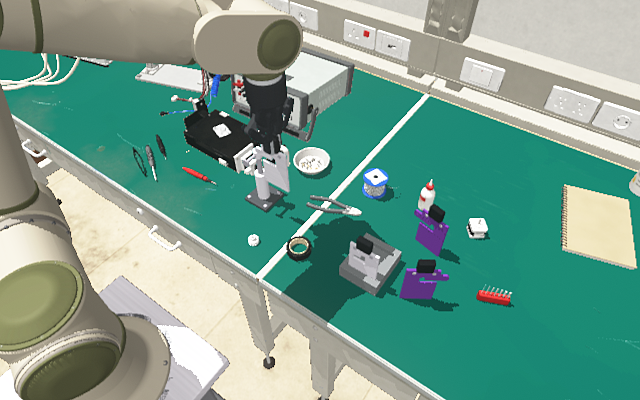

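View pics/top3.png

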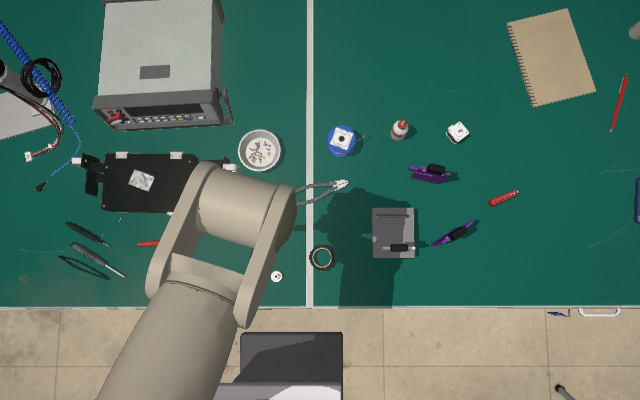

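```bash
python3 - <<'E'
import cv2
s=cv2.imread("pics/scene3.png")
cv2.imwrite("pics/s3z.png",cv2.resize(s[105:215,225:315],None,fx=5.4,fy=5.4,interpolation=cv2.INTER_CUBIC))
E
```

```text
(no output)
```

View pics/s3z.png

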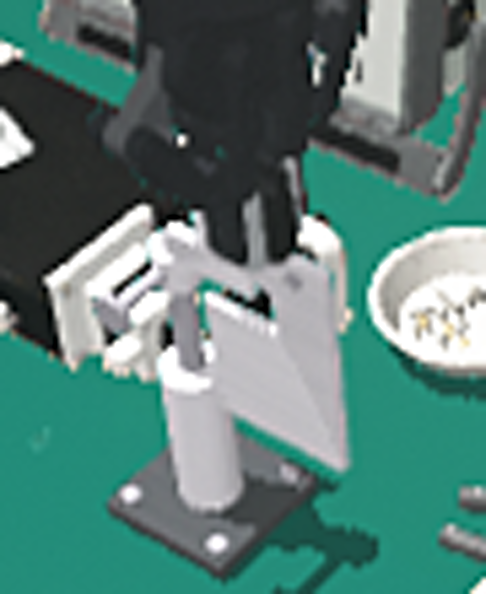

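```bash
python3 - <<'E'
from h import *
S=load("scene3")
def z(y,zz): return ((proj(S,(473.8,-24.6+y,109.9+zz))-[225,105])*5.4).round(0)
for n,y,zz in (("bot R",-34,0),("slot lo L",31,62),("slot lo R",5.5,62),("bot L",31,0),("top R",-34,106),("lip tip",50,82)): print(n,z(y,zz))
for dy in(-2,2): print(dy,z(-34+dy,0))
print("stud tgt",((proj(S,(473.5,46.5,151))-[225,105])*5.4).round(0))
E
```

```text
bot R [345. 469.]
slot lo L [206. 294.]
slot lo R [256. 319.]
bot L [222. 403.]
top R [327. 276.]
lip tip [164. 237.]
-2 [348. 471.]
2 [341. 467.]
stud tgt [136. 293.]
```

```bash
python3 -m jog '[[[0,0,-0.011,0,0,0],[0,0,-0.01,0,0,0],[0,0,-0.01,0,0,0],[0.01,0,0,0,0,0],[0.01,0,0,0,0,0],[0,0,0,0,0,0],[0,0,0,0,0,0]]]'; python3 st.py 473.5 6.5 200
python3 - <<'E'
from rig import vision
import cv2,pickle
for n in ("scene",):
    c=vision.capture(n); pickle.dump(c,open(f"{n}4.pkl","wb")); cv2.imwrite(f"pics/{n}4.png",cv2.resize(c["image"][105:215,225:315,::-1],None,fx=5.4,fy=5.4,interpolation=cv2.INTER_CUBIC))
E
```

```text
time_s: 8.1
eef_pos: [473.7, 7.2, 201.4]
ee_rot: [0.5, 0.5, 0.5, -0.5]
force: [0.3, -0.1, -1.8]
grip_width: 0.154
t 8.1 pos [473.69   7.15 201.36] F [ 0.3  -0.13 -1.83] Tq [ 0.03  -0.013 -0.012] w 0.154 q [-0.233  0.235  1.703 -0.     1.203 -0.233]
axes(cols) [[0.0001, 1.0, -0.0004], [-0.0001, -0.0004, -1.0], [-1.0, 0.0001, 0.0001]]
goal shift tool mm [ 1.36 -0.19  0.65] turn tool [-0.0004  0.0001 -0.0001]
goal shift tool mm [ 1.36 -0.19  0.65] turn tool [ 3.1412e+00 -2.0000e-04 -1.0000e-04]
```

View pics/scene4.png

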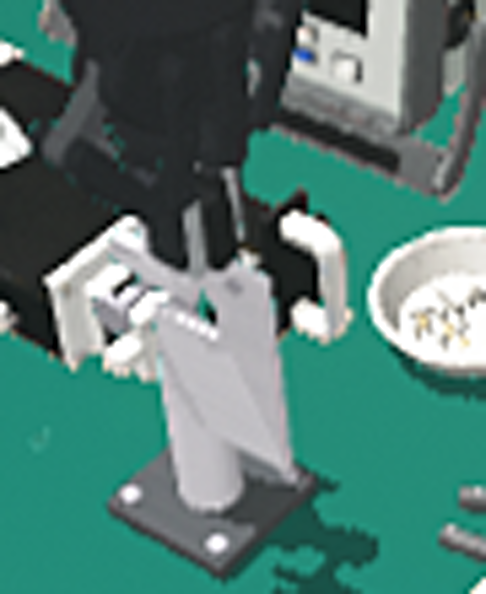

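The plate hangs beside the stud with its lip (tip near zoom (125,245)) above the shank; the head shows at (105,300). Now I'll feel downwards.

```bash
for i in 1; do :; done
python3 -m jog '[[[0.002,0,0,0,0,0],[0.002,0,0,0,0,0],[0,0,0,0,0,0]]]'
python3 -m jog '[[[0.001,0,0,0,0,0],[0,0,0,0,0,0]]]'
python3 -m jog '[[[0.001,0,0,0,0,0],[0,0,0,0,0,0]]]'
python3 st.py
```

```text
time_s: 8.52
eef_pos: [473.5, 7.4, 197.1]
ee_rot: [0.5, 0.5, 0.5, -0.5]
force: [-0.0, -0.1, -2.3]
grip_width: 0.156
time_s: 8.78
eef_pos: [473.6, 7.4, 196.3]
ee_rot: [-0.5, -0.5, -0.5, 0.5]
force: [0.5, 0.8, -1.7]
grip_width: 0.156
time_s: 9.02
eef_pos: [473.5, 7.4, 195.2]
ee_rot: [0.5, 0.5, 0.5, -0.5]
force: [-0.7, 0.1, -1.7]
grip_width: 0.155
t 9.025 pos [473.55   7.39 195.22] F [-0.67  0.07 -1.69] Tq [-0.003 -0.013 -0.01 ] w 0.155 q [-0.233  0.242  1.712  0.     1.187 -0.232]
axes(cols) [[-0.0002, 1.0, -0.0], [0.0001, -0.0, -1.0], [-1.0, -0.0002, -0.0001]]
```

```bash
python3 -m jog '[[[0.0005,0,0,0,0,0],[0,0,0,0,0,0]]]' | sed -n '2p;4p'
python3 -m jog '[[[0.0005,0,0,0,0,0],[0,0,0,0,0,0]]]'| sed -n '2p;4p'
```

```text
eef_pos: [473.6, 7.4, 194.7]
force: [0.7, 0.6, -1.7]
eef_pos: [473.6, 7.4, 194.2]
force: [-0.1, 0.2, -2.3]
```

```bash
python3 -m jog '[[[0.0005,0,0,0,0,0],[0,0,0,0,0,0]]]' | sed -n '2p;4p'
python3 -m jog '[[[0.0005,0,0,0,0,0],[0,0,0,0,0,0]]]'| sed -n '2p;4p'
```

```text
eef_pos: [473.6, 7.4, 193.7]
force: [0.3, -1.3, -2.0]
eef_pos: [473.6, 7.4, 193.3]
force: [-1.2, -0.4, -3.2]
```

```bash
python3 -m jog '[[[0.0005,0,0,0,0,0],[0,0,0,0,0,0]]]' | sed -n '2p;4p'
python3 -m jog '[[[0.0005,0,0,0,0,0],[0,0,0,0,0,0]]]'| sed -n '2p;4p'
```

```text
eef_pos: [473.6, 7.4, 192.8]
force: [0.3, 0.5, -2.7]
eef_pos: [473.6, 7.4, 192.3]
force: [-0.9, -0.9, -3.1]
```

```bash
python3 -m jog '[[[0.0005,0,0,0,0,0],[0,0,0,0,0,0]]]' | sed -n '2p;4p'
python3 st.py | head -1
```

```text
eef_pos: [473.6, 7.4, 191.7]
force: [0.1, 0.1, -2.3]
t 10.775 pos [473.56   7.38 191.74] F [ 0.14  0.06 -2.3 ] Tq [ 0.014  0.01  -0.02 ] w 0.154 q [-0.233  0.246  1.717  0.     1.179 -0.232]
```

```bash
python3 -m jog '[[[0.0005,0,0,0,0,0],[0,0,0,0,0,0]]]' | sed -n '2p;4p'
python3 -m jog '[[[0.0005,0,0,0,0,0],[0,0,0,0,0,0]]]'| sed -n '2p;4p'
```

```text
eef_pos: [473.6, 7.4, 191.4]
force: [-0.2, 0.4, -1.0]
eef_pos: [473.6, 7.3, 191.0]
force: [-1.4, -0.0, 0.3]
```

```bash
python3 -m jog '[[[0.0005,0,0,0,0,0],[0,0,0,0,0,0]]]' | sed -n '2p;4p'
python3 -m jog '[[[0.0005,0,0,0,0,0],[0,0,0,0,0,0]]]'| sed -n '2p;4p'
```

```text
eef_pos: [473.7, 7.3, 190.5]
force: [-1.2, -0.2, 3.9]
eef_pos: [473.7, 7.4, 190.0]
force: [-0.7, -0.7, 4.3]
```

```bash
python3 -m jog '[[[-0.0005,0,0,0,0,0],[0,0,0,0,0,0]]]' | sed -n '2p;4p'
python3 st.py 
python3 - <<'E'
from rig import vision
import cv2,pickle
for n in ("scene",):
    c=vision.capture(n); pickle.dump(c,open(f"{n}5.pkl","wb")); cv2.imwrite(f"pics/{n}5.png",cv2.resize(c["image"][105:215,225:315,::-1],None,fx=5.4,fy=5.4,interpolation=cv2.INTER_CUBIC))
E
```

```text
eef_pos: [473.7, 7.4, 190.3]
force: [-0.5, -0.8, 3.4]
t 12.025 pos [473.65   7.37 190.32] F [-0.45 -0.75  3.4 ] Tq [0.173 0.146 0.036] w 0.153 q [-0.233  0.247  1.719  0.     1.175 -0.232]
axes(cols) [[0.0002, 1.0, -0.0], [-0.0, -0.0, -1.0], [-1.0, 0.0002, 0.0]]
```

View pics/scene5.png

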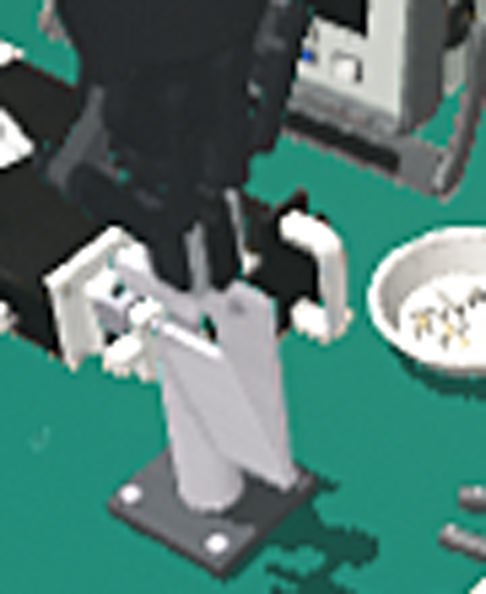

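```bash
python3 -m jog '[[[-0.0003,0,0,0,0,0],[0,0,-0.002,0,0,0],[0,0,-0.004,0,0,0],[0,0,0,0,0,0]]]' | sed -n '2p;4p'
python3 -m jog '[[[0,0,-0.004,0,0,0],[0,0,-0.004,0,0,0],[0,0,0,0,0,0]]]' | sed -n '2p;4p'
```

```text
eef_pos: [473.7, 13.8, 190.6]
force: [0.4, -0.7, 2.8]
eef_pos: [473.5, 21.9, 190.6]
force: [0.7, 0.0, 2.9]
```

```bash
python3 -m jog '[[[0.0,0,-0.004,0,0,0],[0,0,-0.004,0,0,0],[0,0,0,0,0,0]]]' | sed -n '2p;4p'
python3 -m jog '[[[0,0,-0.004,0,0,0],[0,0,-0.004,0,0,0],[0,0,0,0,0,0]]]' | sed -n '2p;4p'
python3 -m jog '[[[0,0,-0.002,0,0,0],[0,0,0,0,0,0]]]' | sed -n '2p;4p'
```

```text
eef_pos: [473.6, 29.9, 190.6]
force: [0.9, 0.1, 3.4]
eef_pos: [473.6, 37.8, 190.6]
force: [-0.1, -1.5, 3.1]
eef_pos: [473.6, 39.4, 190.6]
force: [0.3, -2.1, 2.8]
```

```bash
for k in 1; do :; done; python3 -m jog '[[[0,0,-0.001,0,0,0],[0,0,-0.001,0,0,0],[0,0,0,0,0,0]]]' | sed -n '2p;4p'
python3 -m jog '[[[0,0,-0.001,0,0,0],[0,0,0,0,0,0]]]' | sed -n '2p;4p'
python3 -m jog '[[[0,0,-0.001,0,0,0],[0,0,0,0,0,0]]]' | sed -n '2p;4p'
```

```text
eef_pos: [473.6, 41.5, 190.6]
force: [0.3, -2.6, 2.1]
eef_pos: [473.2, 43.1, 190.1]
force: [1.4, 2.2, -1.5]
eef_pos: [473.4, 43.5, 190.4]
force: [-0.8, 0.6, -1.9]
```

```bash
python3 -m jog '[[[0,0,-0.001,0,0,0],[0,0,0,0,0,0]]]' | sed -n '2p;4p'
python3 -m jog '[[[0,0,-0.001,0,0,0],[0,0,0,0,0,0]]]' | sed -n '2p;4p'
python3 -m jog '[[[0,0,-0.001,0,0,0],[0,0,0,0,0,0]]]' | sed -n '2p;4p'
```

```text
eef_pos: [473.5, 44.3, 190.5]
force: [0.3, -0.2, -1.4]
eef_pos: [473.6, 45.4, 190.6]
force: [0.1, -0.0, -2.8]
eef_pos: [473.6, 46.4, 190.6]
force: [0.7, 0.0, -1.3]
```

```bash
python3 -m jog '[[[0,0,-0.0005,0,0,0],[0,0,0,0,0,0]]]' | sed -n '2p;4p'
python3 -m jog '[[[0,0,-0.0005,0,0,0],[0,0,0,0,0,0]]]' | sed -n '2p;4p'
```

```text
eef_pos: [473.6, 46.9, 190.6]
force: [-0.4, 0.3, -2.9]
eef_pos: [473.6, 47.4, 190.6]
force: [0.3, 0.7, -2.4]
```

```bash
python3 -m jog '[[[0,0,-0.0005,0,0,0],[0,0,0,0,0,0]]]' | sed -n '2p;4p'
python3 -m jog '[[[0,0,-0.0005,0,0,0],[0,0,0,0,0,0]]]' | sed -n '2p;4p'
```

```text
eef_pos: [473.6, 47.9, 190.6]
force: [-0.4, 0.5, -2.5]
eef_pos: [473.6, 48.4, 190.6]
force: [-0.3, -0.1, -2.6]
```

```bash
python3 -m jog '[[[0,0,-0.0005,0,0,0],[0,0,0,0,0,0]]]' | sed -n '2p;4p'
python3 -m jog '[[[0,0,-0.0005,0,0,0],[0,0,0,0,0,0]]]' | sed -n '2p;4p'
```

```text
eef_pos: [473.6, 48.8, 190.6]
force: [-0.9, -0.3, -2.3]
eef_pos: [473.6, 49.2, 190.6]
force: [-0.1, -1.0, -1.7]
```

```bash
python3 -m jog '[[[0,0,-0.0005,0,0,0],[0,0,0,0,0,0]]]' | sed -n '2p;4p'
python3 -m jog '[[[0,0,-0.0005,0,0,0],[0,0,0,0,0,0]]]' | sed -n '2p;4p'
```

```text
eef_pos: [473.6, 49.7, 190.6]
force: [-0.2, -3.8, -2.2]
eef_pos: [473.6, 50.1, 190.6]
force: [-0.6, -5.3, -2.7]
```

```bash
python3 -m jog '[[[0,0,0.001,0,0,0],[0,0,0.0014,0,0,0],[0,0,0,0,0,0]]]' | sed -n '2p;4p'
python3 -m jog '[[[0.001,0,0,0,0,0],[0.001,0,0,0,0,0],[0,0,0,0,0,0]]]' | sed -n '2p;4p'
```

```text
eef_pos: [473.6, 48.3, 190.6]
force: [-0.3, -0.0, -2.4]
eef_pos: [473.5, 48.0, 188.5]
force: [-0.4, -0.4, -2.3]
```

```bash
python3 -m jog '[[[0.001,0,0,0,0,0],[0.001,0,0,0,0,0],[0,0,0,0,0,0]]]' | sed -n '2p;4p'
python3 -m jog '[[[0.001,0,0.0003,0,0,0],[0.001,0,0,0,0,0],[0,0,0,0,0,0]]]' | sed -n '2p;4p'
python3 -m jog '[[[0.0005,0,0,0,0,0],[0.0005,0,0,0,0,0],[0,0,0,0,0,0]]]' | sed -n '2p;4p'
```

```text
eef_pos: [473.5, 48.0, 186.5]
force: [-0.1, 0.7, -2.3]
eef_pos: [473.5, 47.7, 184.5]
force: [-0.1, -0.2, -2.1]
eef_pos: [473.6, 47.7, 183.5]
force: [0.8, 0.6, -1.2]
```

```bash
python3 -m jog '[[[0.0005,0,0,0,0,0],[0,0,0,0,0,0]]]' | sed -n '2p;4p'
python3 -m jog '[[[0.0005,0,0,0,0,0],[0,0,0,0,0,0]]]' | sed -n '2p;4p'
```

```text
eef_pos: [473.6, 47.7, 183.1]
force: [0.8, -0.5, -1.6]
eef_pos: [473.6, 47.7, 182.6]
force: [0.2, 0.8, -2.5]
```

```bash
python3 -m jog '[[[0.0005,0,0,0,0,0],[0,0,0,0,0,0]]]' | sed -n '2p;4p'
python3 -m jog '[[[0.0005,0,0,0,0,0],[0,0,0,0,0,0]]]' | sed -n '2p;4p'
```

```text
eef_pos: [473.6, 47.6, 182.1]
force: [-0.5, -0.4, -1.5]
eef_pos: [473.7, 47.6, 181.7]
force: [-0.2, -0.1, -0.3]
```

```bash
python3 -m jog '[[[0.0003,0,0,0,0,0],[0,0,0,0,0,0]]]' | sed -n '2p;4p'
python3 -m jog '[[[0.0003,0,0,0,0,0],[0,0,0,0,0,0]]]' | sed -n '2p;4p'; python3 -m jog '[[[0,0,0,0,0,0]]]' | sed -n '2p;4p'; python3 st.py
python3 - <<'E'
from rig import vision
import cv2,pickle
for n in ("scene",):
    c=vision.capture(n); pickle.dump(c,open(f"{n}6.pkl","wb")); cv2.imwrite(f"pics/{n}6.png",cv2.resize(c["image"][105:215,225:315,::-1],None,fx=5.4,fy=5.4,interpolation=cv2.INTER_CUBIC))
E
```

```text
eef_pos: [473.7, 47.6, 181.5]
force: [0.4, -0.1, -0.4]
eef_pos: [473.7, 47.6, 181.1]
force: [0.3, -0.4, 1.4]
eef_pos: [473.7, 47.7, 181.1]
force: [-0.8, -1.2, 2.6]
t 21.075 pos [473.67  47.65 181.12] F [-0.77 -1.19  2.57] Tq [-0.172 -0.017 -0.013] w 0.156 q [-0.146  0.263  1.725 -0.     1.153 -0.146]
axes(cols) [[0.0003, 1.0, 0.0], [-0.0001, 0.0, -1.0], [-1.0, 0.0003, 0.0001]]
```

View pics/scene6.png

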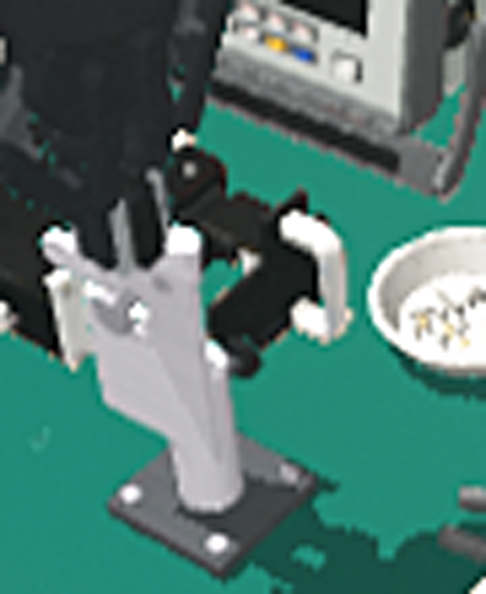

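```bash
python3 -m jog '[[[0,0,0.0002,0,0,0],[0,0,0,0,0,0]]]' | sed -n '2p;4p'
python3 -m jog '[[[0,0,0,0,0,0],[0,0,0,0,0,0]]]' | sed -n '2p;4p';python3 -m jog '[[[0,0,0,0,0,0]]]' | sed -n '2p;4p'
```

```text
eef_pos: [473.6, 47.5, 181.0]
force: [-0.8, -1.0, 1.5]
eef_pos: [473.6, 47.5, 181.0]
force: [0.8, -1.1, 2.1]
eef_pos: [473.7, 47.5, 181.0]
force: [0.5, -0.3, 1.7]
```

```bash
python3 -m jog '[[[0,0,0,0,0,0],[0,0,0,0,0,0]]]' 255 20| sed -n '2p;4,5p'
python3 -m jog '[[[0,0,0,0,0,0],[0,0,0,0,0,0]]]' 200 20| sed -n '2p;4,5p'
python3 -m jog '[[[0,0,0,0,0,0],[0,0,0,0,0,0],[0,0,0,0,0,0],[0,0,0,0,0,0]]]' 150 20| sed -n '2p;4,5p'
python3 - <<'E'
from rig import vision
import cv2,pickle
for n in ("scene",):
    c=vision.capture(n); pickle.dump(c,open(f"{n}7.pkl","wb")); cv2.imwrite(f"pics/{n}7.png",cv2.resize(c["image"][105:215,225:315,::-1],None,fx=5.4,fy=5.4,interpolation=cv2.INTER_CUBIC))
E
```

```text
eef_pos: [473.6, 47.5, 181.0]
force: [1.0, -1.1, 1.8]
grip_width: 0.151
eef_pos: [473.4, 47.6, 180.8]
force: [0.5, 0.1, 0.1]
grip_width: 0.217
eef_pos: [473.6, 47.5, 181.0]
force: [1.1, 0.3, 0.0]
grip_width: 0.414
```

View pics/scene7.png

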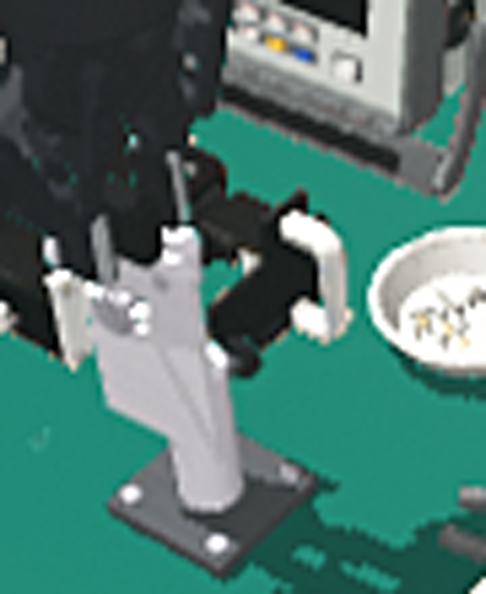

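The plate hangs on the shank with the jaws open clear of the grip (finger tips at (105,245) and (180,190)). Withdrawing upwards.

```bash
python3 -m jog '[[[-0.005,0,0,0,0,0],[-0.01,0,0,0,0,0],[-0.02,0,0,0,0,0],[-0.03,0,0,0,0,0],[-0.04,0,0,0,0,0],[0,0,0.04,0,0,0],[0,0,0.06,0,0,0],[0,0,0.06,0,0,0],[0,0,0.04,0,0,0],[0,0,0,0,0,0]]]'
python3 - <<'E'
from rig import vision
import cv2,pickle
for n in ("scene","top"):
    c=vision.capture(n); pickle.dump(c,open(f"{n}8.pkl","wb")); 
    im=c["image"][105:215,225:315,::-1] if n=="scene" else c["image"][180:260,200:310,::-1]
    cv2.imwrite(f"pics/{n}8.png",cv2.resize(im,None,fx=5.4,fy=5.4,interpolation=cv2.INTER_CUBIC))
cv2.imwrite("pics/full8.png",pickle.load(open("scene8.pkl","rb"))["image"][:,:,::-1])
E
```

```text
time_s: 24.05
eef_pos: [473.3, -154.6, 286.3]
ee_rot: [-0.499, -0.501, -0.499, 0.501]
force: [-0.4, 0.1, -0.1]
grip_width: 0.408
```

View pics/scene8.png

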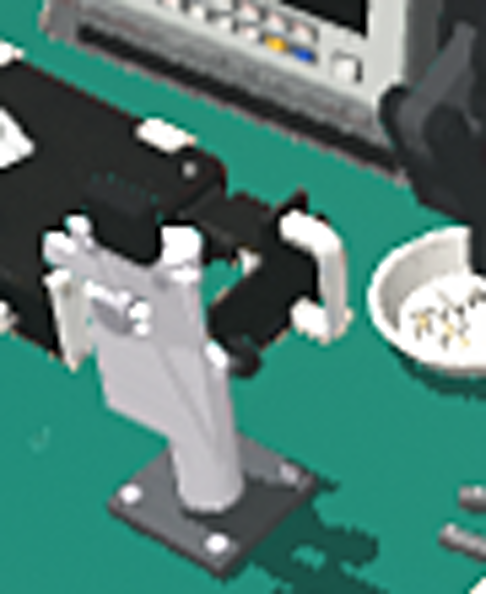

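View pics/top8.png

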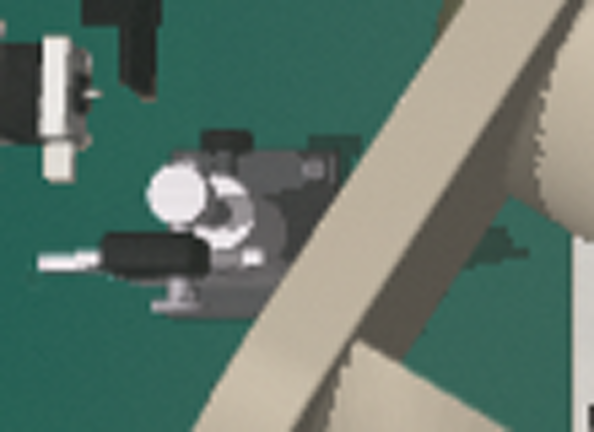

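View pics/full8.png

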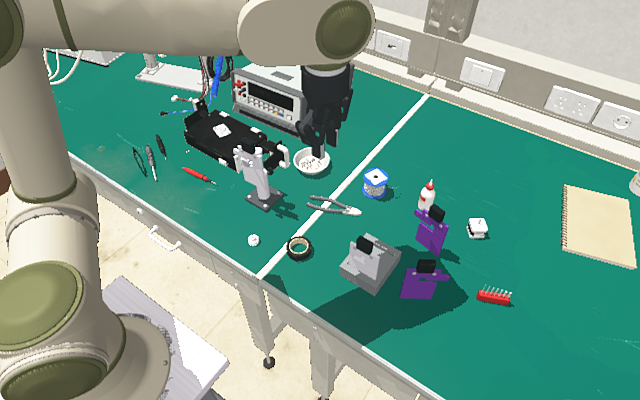

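The plate hangs on the shank between head (110,310) and collar, grip at (150,255) in the top zoom; the closed plate is still in the rack. One check for swing and tilt before handing in.

```bash
python3 -m jog '[[[0,0,0,0,0,0],[0,0,0,0,0,0],[0,0,0,0,0,0],[0,0,0,0,0,0],[0,0,0,0,0,0],[0,0,0,0,0,0]]]'
python3 - <<'E'
from rig import vision
from h import *
a=load("scene8"); c=vision.capture("scene"); 
d=np.abs(a["image"].astype(int)-c["image"].astype(int)).max(2)[125:215,228:268]; print("changed px near plate",(d>40).sum(),d.max())
for n,y,z in (("botL",31,0),("botR",-34,0),("topR",-34,106),("lip tip",50,82)):
    print(n,((proj(c,(473.6,47.5+y,181-111.4+z))-[225,105])*5.4).round(0))
E
```

```text
time_s: 24.9
eef_pos: [473.6, -152.5, 286.0]
ee_rot: [0.5, 0.5, 0.5, -0.5]
force: [0.1, 0.3, 0.3]
grip_width: 0.415
changed px near plate 0 4
botL [105. 399.]
botR [218. 462.]
topR [191. 280.]
lip tip [ 44. 244.]
```

```bash
python3 -c "
from rig import workorder; print(workorder.finish_job())"
```

```text
the job is handed in; nothing more can be done
None
```

The slotted plate, which stood in the rack groove away from the robot, now hangs on the headed stud. The closed plate is still in the rack, and the job was handed in at about 25 s.

**Feeling for the stud:** The lip first touched with the TCP at about z = 191 mm, which puts the stud axis at about 149.5 mm. The camera estimate was about 151 mm. The most I read while pressing on the stud was about 7 N with the plate's weight taken out.

**Slide and seating:** I slid the plate with its lip pressing on the stud. The lip came off the stud as the notch reached it, and the end wall stopped the slide at TCP y of about 49 mm, with about 5 N sideways. I backed off about 2.5 mm to centre the notch, then lowered until it carried the plate with about 4 N net. A small leftover side force of about 1 N was reduced by a 0.2 mm shift before I let go.

**Last checks:** After I withdrew the gripper, two pictures about 0.9 s apart showed no change round the plate. The corners I could see were within a pixel or so of where an upright, seated plate should be. The wrist force was back near zero. No check failed, though in the last scene picture I could not see the plate's lower right corner clearly against the stand.

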